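# Load a power module into a test jig beneath its sprung roller arm

## Robot

A 6-joint arm with a two-finger parallel gripper is mounted at the origin on a cart in front of the work surface, level with it; the furniture and walls round the work are solid. World frame = base frame: x ahead of the robot, y to its left, z up, the work surface at z = 0. Lengths are in mm, angles in rad, forces in N, time in s.
With the tool pointing down it reaches from about 300 to 750 mm from the base axis. Payload 8.5 kg.
Tool frame: the origin (TCP) lies on the centre line of the jaws, within the pads' length; the fingertips stand r.tip_extent ahead of it and the grasp point (between the pads) is the TCP (r.tip_extent is the distance from the TCP to the fingertips, in mm); z points along the fingers, y is the line along which they close (so a half turn about z gives the same grasp; the last joint's range is limited). The gripper opens to 85 mm and grips with 20 to 120 N. Pads are 22 mm wide; open, the fingers measure 114 mm over their backs; the gripper's body (76 mm by 85 mm) begins 54 mm behind the grasp point. The pads swing forward as they close: fully open they stand 13 mm farther back than shut.
Start: joints at [-1.347, 0.381, 1.297, -0, 1.464, -0.215], TCP at [233.661, -497.878, 218.622] pointing down, gripper open.
Joint ranges: [-3.11, 3.11], [-0.89, 2.33], [0.22, 2.48], [-1.42, 4.56], [0.17, 2.85], [-2.88, 2.88]. Speed limits (rad/s): [2.39, 2.39, 3.14, 3.14, 3.14, 3.14].

## Interface

Orientations are given as [roll, pitch, yaw] about the fixed x, y, z axes, in that order (R = Rz(yaw) Ry(pitch) Rx(roll)).
In Python, from plant import status, vision, r gives the robot as it stands.
- The arm moves only by the tool jog_arm, never from a script. Its argument "deltas" is text: rows parted by semicolons, each of 5 numbers parted by spaces: the shift along the tool's x, y, z each as a share of 0.3 m, from -1 to 1, then the turn about the tool's z as a share of pi/2 rad, from -1 to 1, then the closure, from -1 (fully open) to 1 (shut). In form: tx ty tz spin grip; .... A call has 1 to 12 rows; each row is the pose to reach, as a shift and turn from the pose commanded when the call began, along the tool's axes at that moment; what a row does not reach only later rows make up. A row lasts 1/8 s, in which the tool goes at most 62.5 mm and 10.7 degrees, less where a joint would pass 70% of its speed; a pose out of reach is approached as far as the arm can. A call with a number of a shift or a turn outside -1 to 1 is refused whole. A call with a gripper value outside its range is refused whole. The fingers move at their own pace and stop on an object; "grip_force" is the grip in N (left out, the last holds). Time passes only in rows, so rows that repeat a pose let the fingers close. It gives the time, the measured TCP pose, the force, the opening and the grip force at its end, in the units of the state.
- status.get_obs(): the state, without advancing time (a new reading comes with each control period).
- vision.capture(name): name is "scene" or "side" or "wrist"; returns (picture, depth): 400x640x3 uint8, red, green, blue; 400x640 float32, mm along the optical axis (not along the pixel's ray), 0 where there is no reading.
- vision.get_calibration(name): a dict with "fovy" (degrees; the focal length in pixels is half the picture's height over the tangent of half this angle, whatever the lens; pixels are square), "cx", "cy" (the principal point, pixels), "rvec" (rotation vector, rad) and "tvec" (3), from world to camera coordinates, as OpenCV has them; the wrist camera has in their place "mount" (4x4, takes a point from camera to tool coordinates, whose origin is the TCP and whose axes are the flange's). Camera axes: x right, y down, z forward; pixel columns grow to the right and rows downward; lengths in mm; the calibration is good to about 2 mm. A picture is of the moment at which its call begins: read the wrist's pose just before it. get_calibration takes no time and is no camera call.
- r.job_done(): hands the job in; it is judged then, once.
The state is a dict: "time": time; "joint_pos": joint angles; "qd": joint speeds; "effort": joint torques, N m; "tool_pos": TCP position; "orientation": TCP orientation; "contact_force": force on the tool from outside, world axes, zero at the start; "wrist_torque": the same for the moment, N m; "opening": finger opening in mm; "gripper_force": force on a finger pad.
Only numpy, scipy, OpenCV 4.12 (cv2) and the standard library are available. Lean on these libraries where they do the work, as an engineer would, in place of code of your own. Each camera call takes 0.05 s, during which the arm holds its last target. There are 200 camera calls.

## Task

Load the power module into the test jig: lay it on the bed with its bevelled end towards the roller arm, and push it in between the guide rails so that it lifts the sprung arm and slides beneath, until the roller drops into the channel across its fins and bears down on it, holding it against the sprung contacts. Push gently and do not force it, as the contacts and the arm bend. Leave it clamped there and do not disturb the other things on the bench.

Things in the scene. Friction and masses are not known exactly. Their poses are not given: they have to be found in the camera images.
- module_mid (a point): Centre of the power module, half-way up: a block 72 mm long (its x), 44 wide (y), 26 high (z), 0.15 to 0.3 kg, right way up on the bench, flat sides to grip across the width. Lower 9 mm: grey case; above it an aluminium heat sink, its fins along x, crossed at mid length by a channel 14 mm wide with its floor 13 mm above the underside.
- module_lead (a point): Centre of the leading (+x) end face of the module's grey case, with the contact pads: 36 mm along the module's x from its centre, 8.5 mm below it. The heat sink is bevelled at this end only: it slopes from 9 mm above the underside at the end face to the fins' full height of 26 mm at 24 mm from the end.
- module: The power module; origin at the centre of its underside, axes as point module_mid. Sliding it in beneath the arm takes about 6 to 15 N, as it is pressed on the bed more or less. The arm bends if the module loads it with more than 15 N: after the roller has dropped, an extra push of some 10 N is already too much.
- jig_mouth (a point): Point on top of the jig's flat bed (18 mm above the bench), midway across and 70 mm before point jig_bed: here the module can be laid, clear of rails and arm, before it is pushed in. The bed is 72 mm wide and open at this end. x: the way in; z up.
- jig_bed (a point): Point on top of the bed midway between the rails; x is the way in, z up. Rails 6 mm high, 46.4 mm apart for x = -12 to +28 mm, flared to 61 mm at x = -36. With the module home its centre is near x = 0, but the head (arm and contacts) is clamped at another setting each time, up to 13.5 mm either way along x; this is not measured and must be felt or seen.
- hold_arm (a joint): Angle (rad) of the sprung roller arm over the bed: 0 down on its stop, roller (12 mm dia., 18 wide) 9.5 mm clear of the bed; grows as it is lifted. About 0.22 on the module's fins (6.5 N down), 0.045 once down in the channel (4.5 N), when the module can go only 1 mm further. The arm is under 24 mm wide and stays under 65 mm above the bed.
- jig: The fixed test jig, aluminium base plate 236 x 110 mm, axes as jig_bed, origin 18 mm below it on the bench. Nothing beside the rails is higher than they are before x = +40 mm. Six sprung contacts face the mouth and are pressed in about 2 mm (1 N/mm, 4 mm of travel) when the module is home.
- multimeter: Hand multimeter lying on its back, 75 x 150 x 45 mm, a bystander; origin under its middle
- solder_spool: Spool of solder wire standing on its flange, 49 mm across, 36 mm high, a bystander
- bit_block: Black block with driver bits, 70 x 28 x 43 mm, a bystander

How it is judged:
By the outcome, as a careful person would: the job done as asked, in the order asked, and still so for the second after the job is handed in, with the robot touching nothing.
It also fails if it takes over 56 s, if anything falls off the work surface, if the arm or the gripper's body presses on something with over 40 N, if the wrist force passes 120 N, or if a joint passes its speed limit or range.

## Working session

There is one attempt and no reset: what is moved stays moved. The work goes in short steps, Python scripts to look and compute and a tool call to move; the robot and the scene stay as the last step left them, time stands still between calls to the robot, and variables do not carry over. Pictures are saved under pics/ and viewed, at most 10 in all, crops included, and the job is handed in when it is done.

Besides the shell and the picture viewer there is one more tool, called in YAML: its name, and indented under it one key for each argument. jog_arm: Moves the arm, as the interface text tells. Shift numbers are shares of 0.3 m and turn numbers shares of pi/2 rad, none past 1 either way. Its arguments: {"type":"object","properties":{"deltas":{"type":"string"},"grip_force":{"type":"number"}},"required":["deltas"]}

```bash
mkdir -p pics; cat > h.py <<'E'
import numpy as np,cv2
from plant import status,vision,r
from scipy.spatial.transform import Rotation as R
def cam(n,obs=None):
    c=vision.get_calibration(n);f=200/np.tan(np.radians(c['fovy'])/2)
    if 'mount' in c:
        o=obs or status.get_obs();M=np.array(c['mount']);T=np.eye(4);T[:3,:3]=R.from_euler('xyz',o['orientation']).as_matrix();T[:3,3]=o['tool_pos'];W=T@M
    else:
        Rm=cv2.Rodrigues(np.array(c['rvec'],float))[0];W=np.eye(4);W[:3,:3]=Rm.T;W[:3,3]=-Rm.T@np.array(c['tvec'],float).ravel()
    return f,c['cx'],c['cy'],W
def cloud(d,C):
    f,cx,cy,W=C;v,u=np.mgrid[:400,:640]
    P=np.stack([(u-cx)/f*d,(v-cy)/f*d,d],-1)
    return P@W[:3,:3].T+W[:3,3]
def ray(u,v,z,C):
    f,cx,cy,W=C;d=W[:3,:3]@np.array([(u-cx)/f,(v-cy)/f,1]);return W[:3,3]+d*(z-W[2,3])/d[2]
E
python3 - <<'E'
from h import *
o=status.get_obs();print(o,r.tip_extent)
for n in['scene','side']:
    C=cam(n);p,d=vision.capture(n);np.savez(n,p=p,d=d);cv2.imwrite(f'pics/{n}.png',p[:,:,::-1]);print(n,C)
E
```

```text
{'time': 0.0, 'joint_pos': array([-1.34731374e+00,  3.81192179e-01,  1.29831855e+00,  2.27545336e-05,
        1.46361397e+00, -2.15290797e-01]), 'qd': array([-0.00039893, -0.00010286, -0.00084902, -0.00145365, -0.00036339,
        0.00162008]), 'effort': array([ 1.75773705e-03, -4.48440063e+01, -2.31276333e+01, -6.35362994e-05,
        4.73681124e-03,  1.51320722e-05]), 'tool_pos': array([ 233.58769919, -497.55962261,  217.99436504]), 'orientation': array([-3.14010080e+00, -3.49393183e-04,  4.38770672e-01]), 'contact_force': array([-0.17885354, -0.00446861,  0.33750705]), 'wrist_torque': array([0.00732418, 0.0270842 , 0.02327657]), 'gripper_force': 0.0, 'opening': 85.38163037311529} 19.0
scene (np.float64(520.8223350130218), 310.26982765086603, 198.0130186965777, array([[-7.88256142e-01, -3.29126145e-01,  5.19930991e-01,
         5.14908078e+01],
       [-6.15334940e-01,  4.26947748e-01, -6.62630012e-01,
         5.96039123e+02],
       [-3.89450479e-03, -8.42253882e-01, -5.39067001e-01,
         6.44186408e+02],
       [ 0.00000000e+00,  0.00000000e+00,  0.00000000e+00,
         1.00000000e+00]]))
side (np.float64(366.9579060578775), 312.2926242065052, 198.80655237584, array([[-9.73005566e-01, -1.44930693e-01,  1.79597500e-01,
         4.80101582e+02],
       [-2.30492442e-01,  5.71333603e-01, -7.87687215e-01,
         5.91905089e+02],
       [ 1.15499671e-02, -8.07819911e-01, -5.89316205e-01,
         5.84952735e+02],
       [ 0.00000000e+00,  0.00000000e+00,  0.00000000e+00,
         1.00000000e+00]]))
```

View pics/scene.png

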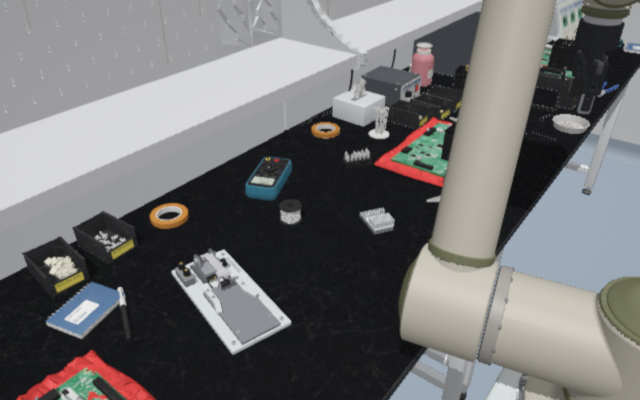

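View pics/side.png

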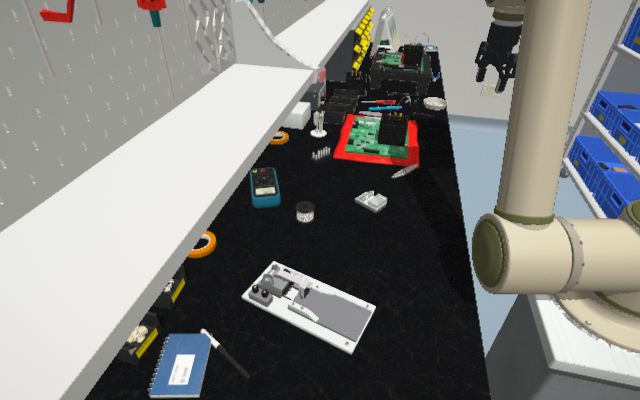

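The scene view has the module at about (378,220), the jig at (230,298) with its head at upper left, the spool at (290,211) and the meter at (269,177). The side view has the module at (371,201) and the jig at (310,305).

```bash
python3 - <<'E'
from h import *
for n,mb,jb in[('scene',(355,200,400,238),(165,240,295,355)),('side',(350,185,392,217),(235,255,382,360))]:
    z=np.load(n+'.npz');C=cam(n);P=cloud(z['d'],C);g=z['p'].astype(int).max(-1)
    for nm,b in(('mod',mb),('jig',jb)):
        m=np.zeros((400,640),np.uint8);m[b[1]:b[3],b[0]:b[2]]=1
        mm=(g>70)&(m>0);
        k,l,s,c=cv2.connectedComponentsWithStats(mm.astype(np.uint8));i=1+s[1:,4].argmax();mm=l==i
        Q=P[mm&(z['d']>0)];print(n,nm,s[i],'z pct',np.percentile(Q[:,2],[2,25,50,75,98]))
        # rect from the cloud
        zr=(8,40) if nm=='mod' else (-5,30)
        q=Q[(Q[:,2]>zr[0])&(Q[:,2]<zr[1])]
        print(cv2.minAreaRect(q[:,:2].astype(np.float32)), q.mean(0))
    for t,b in(('scene',0),):pass
    print('bench z',np.median(P[240:260,330:350,2]))
E
python3 - <<'E'
import cv2
a=cv2.imread('pics/scene.png');b=cv2.imread('pics/side.png')
import numpy as np
x=cv2.resize(a[190:250,340:420],(400,300),interpolation=2);y=cv2.resize(b[175:235,335:415],(400,300),interpolation=2)
w=cv2.resize(a[240:345,160:300],(400,300),interpolation=2);v=cv2.resize(b[255:360,240:380],(400,300),interpolation=2)
cv2.imwrite('pics/c1.png',np.vstack([np.hstack([x,y]),np.hstack([w,v])]))
E
```

```text
scene mod [359 207  36  27 640] z pct [-2.84952649  7.62733576 15.76308341 21.9609508  24.90497731]
((499.51629638671875, -202.7886505126953), (46.93058776855469, 69.93141174316406), 57.93086624145508) [ 492.02396596 -195.4690242    18.36532544]
scene jig [ 171  249  121  106 6419] z pct [-1.40144302 10.61609777 15.54576959 17.80632127 56.8881658 ]
((598.7184448242188, 144.591796875), (119.76268768310547, 272.69598388671875), 73.67463684082031) [561.37564362 165.08521536  13.96734872]
bench z -1.6972102355989023
side mod [355 190  33  23 443] z pct [1.47982445e-02 1.04330518e+01 1.74833039e+01 2.41317989e+01
 2.73198264e+01]
((504.12152099609375, -207.71994018554688), (47.97505569458008, 73.1829605102539), 58.13753890991211) [ 500.16679284 -199.23356276   19.28798225]
side jig [ 241  261  135   94 6023] z pct [ 0.6712621  12.01811929 16.97721797 19.0986582  58.28270377]
((589.6409301757812, 144.8547821044922), (121.20762634277344, 245.00123596191406), 73.3795394897461) [569.44182233 167.74632516  15.31641254]
bench z -0.003176744894233252
```

View pics/c1.png

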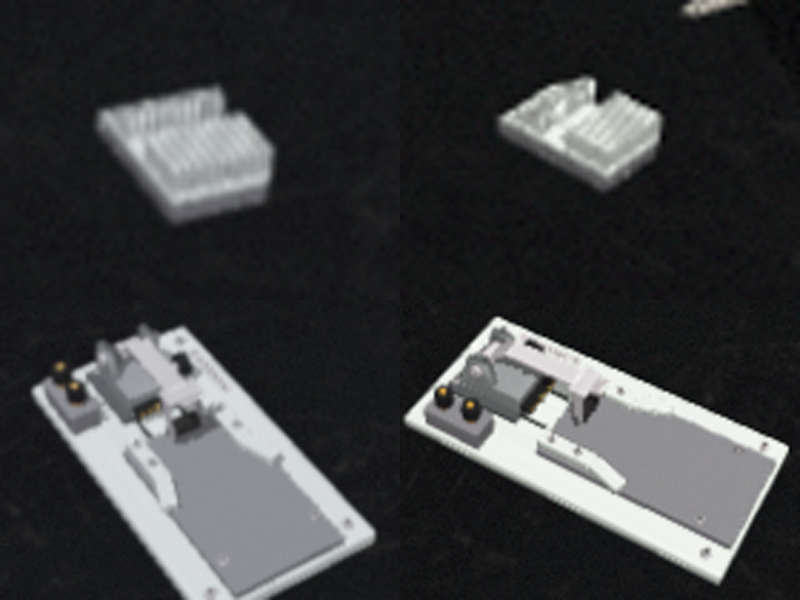

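Top crops: the module's bevelled (lead) end is to the left, near yaw -32°. Bottom crops: the jig's head is at upper left and its open bed at lower right, with the way in near yaw -16.5°. Moving above the module for a close look.

jog_arm:
  deltas: "0.75 -0.31 0 0.63 -1;0.75 -0.31 0 0.63 -1;0.75 -0.31 0 0.63 -1;0.75 -0.31 0 0.63 -1;0.75 -0.31 0 0.63 -1;0.75 -0.31 0 0.63 -1"

```text
time: 0.85
tool_pos: [398.6, -316.8, 218.4]
orientation: [-3.141, 0.001, -0.553]
contact_force: [0.3, -0.3, -0.4]
opening: 85.4
gripper_force: 0.0
```

```bash
cat >> h.py <<'E'
def to(p,yaw=None,o=None):
    o=o or status.get_obs();M=R.from_euler('xyz',o['orientation']).as_matrix()
    t=M.T@(np.array(p)-o['tool_pos'])/300;s=0 if yaw is None else -(np.radians(yaw)-o['orientation'][2])/(np.pi/2)
    print('t',o['time'],'pos',o['tool_pos'].round(1),'yaw',np.degrees(o['orientation'][2]).round(2),'F',o['contact_force'].round(1),'-> move',t.round(4),'spin',round(s,4))
E
python3 -c "
from h import *
to([503,-206,200],-32);print(vision.get_calibration('wrist'))"
```

```text
t 0.85 pos [ 398.6 -316.8  218.4] yaw -31.68 F [ 0.3 -0.3 -0.4] -> move [ 0.1023 -0.4971  0.0614] spin 0.0035
{'fovy': 69.69954797323769, 'cx': 320.0936754516499, 'cy': 198.57182310327107, 'mount': array([[ 1.70580699e-04, -9.62531757e-01, -2.71168929e-01,
         6.98563550e+01],
       [ 9.99999855e-01,  3.02832341e-04, -4.45866243e-04,
        -1.05919545e+00],
       [ 5.11279140e-04, -2.71168813e-01,  9.62531669e-01,
        -1.55113514e+02],
       [ 0.00000000e+00,  0.00000000e+00,  0.00000000e+00,
         1.00000000e+00]])}
```

jog_arm:
  deltas: "0.1 -0.497 0.2 0 -1;0.1 -0.497 0.2 0 -1;0.1 -0.497 0.2 0 -1;0.1 -0.497 0.2 0 -1"

```text
time: 1.35
tool_pos: [501.9, -204.7, 157.2]
orientation: [-3.141, 0.003, -0.547]
contact_force: [-0.4, -0.8, 0.7]
opening: 85.1
gripper_force: 0.0
```

```bash
python3 - <<'E'
from h import *
o=status.get_obs();C=cam('wrist',o);p,d=vision.capture('wrist');cv2.imwrite('pics/w1.png',p[:,:,::-1])
P=cloud(d,C);m=(P[...,2]>7)&(P[...,2]<40)&(d>0)&(np.hypot(P[...,0]-503,P[...,1]+206)<60)
k,l,s,c=cv2.connectedComponentsWithStats(m.astype(np.uint8));i=1+s[1:,4].argmax();m=l==i
q=P[m];b=cv2.minAreaRect(q[:,:2].astype(np.float32));print(b,np.percentile(q[:,2],[2,50,98]),'bench',np.median(P[380:,:50,2]))
a=np.radians(-32);h=np.array([np.cos(a),np.sin(a)]);e=(q[:,:2]-b[0])@h
for lo in range(-36,36,6):
    w=q[(e>lo)&(e<lo+6)][:,2]
    if len(w):print(lo,w.mean().round(1),end=' | ')
to([*b[0],40],-32,o)
E
```

```text
((506.1221618652344, -207.52584838867188), (43.982261657714844, 71.95637512207031), 58.42021942138672) [ 9.4823463  13.24893264 26.61610238] bench 263.5194653706019
-36 19.0 | -30 18.7 | -24 18.6 | -18 18.7 | -12 17.7 | -6 12.8 | 0 12.7 | 6 19.3 | 12 18.4 | 18 15.9 | 24 13.9 | 30 10.8 | t 1.35 pos [ 501.9 -204.7  157.2] yaw -31.36 F [-0.4 -0.8  0.7] -> move [0.0181 0.0009 0.3906] spin 0.0071
```

View pics/w1.png

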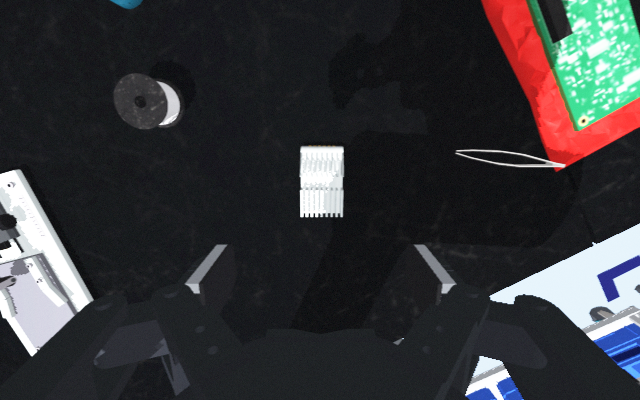

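The wrist view has the module at (321,182) px with its bevel at the top (tool +x). The fit is 44x72 mm, centre (506,-207.5), yaw -31.5°. Descending to grip.

jog_arm:
  deltas: "0.018 0 0.2 0.003 -1;0.018 0 0.35 0.003 -1;0.018 0 0.444 0.003 -1;0.018 0 0.444 0.003 -1;0.018 0 0.444 0.003 0.3;0.018 0 0.444 0.003 0.3;0.018 0 0.444 0.003 0.3;0.018 0 0.444 0.003 0.3;0.018 0 0.444 0.003 0.3"
  grip_force: 30

```text
time: 2.52
tool_pos: [506.1, -209.6, 25.6]
orientation: [3.142, -0.0, -0.555]
contact_force: [1.0, -0.3, 0.4]
opening: 29.9
gripper_force: 0.0
```

```bash
python3 - <<'E'
from h import *
o=status.get_obs();C=cam('wrist',o);p,d=vision.capture('wrist');cv2.imwrite('pics/w2.png',p[:,:,::-1])
to([506,-207.5,25],-31.8,o);print(o['opening'],o['gripper_force'])
E
```

```text
t 2.525 pos [ 506.1 -209.6   25.6] yaw -31.82 F [ 1.  -0.3  0.4] -> move [-0.0039 -0.0057  0.0019] spin -0.0002
29.885889088368398 0.0
```

View pics/w2.png

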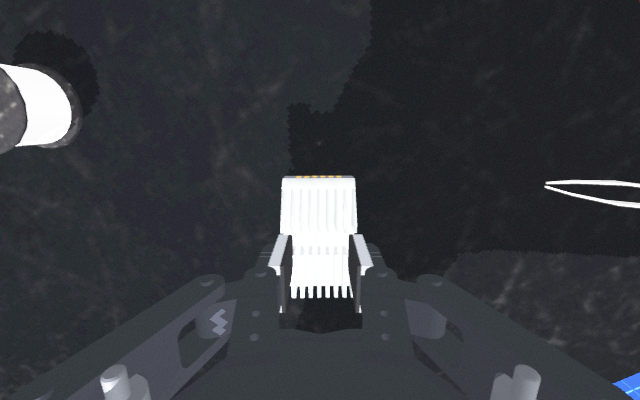

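The view shows the module at (320,240) and the fingertips at (275,250) and (365,250), apparently hiding the module's edges. I'll use depth to see how high the fingertips stand.

```bash
python3 - <<'E'
from h import *
o=status.get_obs();C=cam('wrist',o);p,d=vision.capture('wrist');P=cloud(d,C)
T=R.from_euler('xyz',o['orientation']).as_matrix()
for v in(190,220,237,245,255,265,285):
    print(v,[(u,*((P[v,u]-o['tool_pos'])@T).round(0).astype(int).tolist()) for u in(262,276,284,288,292,320,350,356,362,372)])
E
```

```text
190 [(262, 25, -39, 25), (276, 25, -30, 26), (284, 28, -23, 12), (288, 28, -20, 11), (292, 28, -18, 11), (320, 28, -1, 12), (350, 28, 17, 13), (356, 25, 22, 26), (362, 25, 26, 26), (372, 25, 33, 26)]
220 [(262, 4, -40, 25), (276, 5, -30, 24), (284, 13, -22, 1), (288, 8, -21, 14), (292, 13, -17, 2), (320, 13, -1, 2), (350, 9, 17, 13), (356, 13, 20, 1), (362, 4, 27, 25), (372, 4, 34, 26)]
237 [(262, -8, -40, 25), (276, -8, -31, 25), (284, 12, -19, -21), (288, 12, -17, -21), (292, 10, -16, -16), (320, -2, -1, 12), (350, 12, 14, -21), (356, 12, 17, -21), (362, 12, 20, -22), (372, -8, 34, 25)]
245 [(262, -14, -41, 25), (276, 12, -22, -30), (284, 12, -18, -31), (288, 12, -16, -31), (292, 6, -16, -18), (320, -8, -1, 13), (350, 8, 14, -22), (356, 12, 16, -30), (362, 12, 19, -31), (372, 8, 25, -21)]
255 [(262, 8, -28, -33), (276, 12, -20, -41), (284, 12, -17, -41), (288, 9, -16, -36), (292, 0, -16, -18), (320, -8, -1, -1), (350, 3, 14, -23), (356, 12, 15, -41), (362, 12, 17, -41), (372, 8, 23, -33)]
265 [(262, 8, -26, -43), (276, 12, -19, -50), (284, 12, -16, -49), (288, 5, -16, -37), (292, -5, -16, -19), (320, -15, -1, 0), (350, -2, 14, -24), (356, 10, 14, -46), (362, 12, 16, -49), (372, 12, 20, -50)]
285 [(262, 13, -22, -66), (276, 13, -17, -66), (284, 3, -16, -49), (288, -4, -16, -38), (292, -29, -18, 0), (320, -29, -1, -1), (350, -34, 18, 8), (356, 3, 14, -50), (362, 6, 16, -54), (372, 13, 17, -65)]
```

The depth puts the fingertips about 18 mm above the TCP, so they closed above the module without touching it. I'll open, go lower in steps while watching force, and close again.

jog_arm:
  deltas: "-0.006 -0.004 0 0 -1;-0.006 -0.004 0 0 -1;-0.006 -0.004 0 0 -1;-0.006 -0.004 0 0 -1;-0.006 -0.004 0.05 0 -1;-0.006 -0.004 0.08 0 -1;-0.006 -0.004 0.08 0 -1"

```text
time: 3.5
tool_pos: [504.6, -207.3, 0.3]
orientation: [-3.141, 0.002, -0.556]
contact_force: [-0.7, -0.1, -0.6]
opening: 85.3
gripper_force: 0.0
```

```bash
python3 - <<'E'
from h import *
o=status.get_obs();C=cam('wrist',o);p,d=vision.capture('wrist');P=cloud(d,C);cv2.imwrite('pics/w3.png',p[:,:,::-1])
T=R.from_euler('xyz',o['orientation']).as_matrix();L=(P-o['tool_pos'])@T
for s in(-1,1):
    m=(L[...,1]*s>28)&(L[...,1]*s<62)&(abs(L[...,0])<16)&(L[...,2]>-80)&(P[...,2]>6)&(d>0)
    q=L[m];print(s,len(q),np.percentile(q[:,2],[50,90,98,100]).round(1),'y',np.percentile(q[:,1]*s,[1,99]).round(1))
to([506,-207.5,0],-31.8,o)
E
```

```text
-1 5083 [-69.6 -38.3 -29.9 -25. ] y [40.9 61.5]
1 5466 [-71.4 -38.8 -30.3 -25.1] y [39.  61.6]
t 3.5 pos [ 5.046e+02 -2.073e+02  3.000e-01] yaw -31.83 F [-0.7 -0.1 -0.6] -> move [ 0.0043 -0.0018  0.0009] spin -0.0003
```

jog_arm:
  deltas: "0 0 0.046 0 -1;0 0 0.046 0 -1;0 0 0.046 0 0.2;0 0 0.046 0 0.2;0 0 0.046 0 0.2;0 0 0.046 0 0.2;0 0 0.046 0 0.2"
  grip_force: 30

```text
time: 4.42
tool_pos: [505.3, -207.8, -12.0]
orientation: [3.141, -0.001, -0.556]
contact_force: [-1.7, -0.5, 6.0]
opening: 43.3
gripper_force: 31.6
```

Gripped at 43.3 mm. Lifting, and working out the jig position from the stored views.

jog_arm:
  deltas: "0 0 -0.2 0 0.2;0 0 -0.4 0 0.2;0 0 -0.5 0 0.2;0 0 -0.5 0 0.2"

```text
time: 4.92
tool_pos: [505.7, -207.9, 139.1]
orientation: [3.142, -0.004, -0.555]
contact_force: [-0.3, 0.6, -1.3]
opening: 43.3
gripper_force: 32.3
```

```bash
python3 - <<'E'
from h import *
for n,b in[('scene',(165,240,295,355)),('side',(235,255,382,360))]:
    z=np.load(n+'.npz');C=cam(n);p=z['p'].astype(int);g=p.max(-1)
    m=np.zeros((400,640),np.uint8);s=np.s_[b[1]:b[3],b[0]:b[2]]
    m[s]=(g[s]>95)&(g[s]<185)
    m=cv2.morphologyEx(m,cv2.MORPH_OPEN,np.ones((3,3)))
    k,l,st,c=cv2.connectedComponentsWithStats(m);i=1+st[1:,4].argmax();v,u=np.nonzero(l==i)
    q=np.array([ray(a,bb,18,C)[:2] for a,bb in zip(u,v)]);
    print(n,st[i],cv2.minAreaRect(q.astype(np.float32)))
    m[:]=0;m[s]=g[s]>185;v,u=np.nonzero(m);q=np.array([ray(a,bb,8,C)[:2] for a,bb in zip(u,v)]);print('white',cv2.minAreaRect(q.astype(np.float32)))
    yy=np.radians(-16.5);h=np.array([np.cos(yy),np.sin(yy)]);e=q@h;n_=q@np.array([-h[1],h[0]]);print(np.percentile(e,[0,.5,99.5,100]),np.percentile(n_,[0,.5,99.5,100]))
to([520,150,150],-16.5)
E
```

```text
scene [ 211  283   70   61 2307] ((540.1907958984375, 165.3443603515625), (76.60588073730469, 149.31932067871094), 72.68284606933594)
white ((589.9386596679688, 150.83706665039062), (109.52787780761719, 244.27587890625), 73.70842742919922)
[400.7128539  401.06481757 639.39604382 645.01713615] [257.20270914 257.59403507 366.70401797 367.15572859]
side [ 294  283   77   59 2112] ((551.8839111328125, 163.47152709960938), (74.44535827636719, 159.5772705078125), 74.35545349121094)
white ((587.6289672851562, 149.27728271484375), (112.22712707519531, 236.89512634277344), 73.58641815185547)
[402.53787618 403.01636328 638.65105654 639.55748522] [253.82141465 254.16091111 365.11766551 366.25780368]
t 4.925 pos [ 505.7 -207.9  139.1] yaw -31.82 F [-0.3  0.6 -1.3] -> move [-0.5885 -1.0388 -0.0387] spin -0.1702
```

jog_arm:
  deltas: "-0.3 -0.53 -0.03 -0.17 0.2;-0.3 -0.53 -0.03 -0.17 0.2;-0.3 -0.53 -0.03 -0.17 0.2;-0.3 -0.53 -0.03 -0.17 0.2"

```text
time: 5.42
tool_pos: [511.4, -21.4, 144.7]
orientation: [-3.141, 0.004, -0.284]
contact_force: [0.8, -0.7, -2.0]
opening: 42.8
gripper_force: 32.2
```

```bash
python3 - <<'E'
from h import *
to([520,170,150],-16.5)
E
```

```text
t 5.425 pos [511.4 -21.4 144.7] yaw -16.25 F [ 0.8 -0.7 -2. ] -> move [-0.1509 -0.6204 -0.0166] spin 0.0028
```

jog_arm:
  deltas: "-0.151 -0.62 -0.017 0 0.2;-0.151 -0.62 -0.017 0 0.2;-0.151 -0.62 -0.017 0 0.2;-0.151 -0.62 -0.017 0 0.2;-0.151 -0.62 -0.017 0 0.2"

```text
time: 6.05
tool_pos: [521.7, 165.6, 150.2]
orientation: [3.14, 0.002, -0.288]
contact_force: [-0.2, -0.7, -1.9]
opening: 43.7
gripper_force: 32.2
```

```bash
python3 - <<'E'
from h import *
o=status.get_obs();C=cam('wrist',o);p,d=vision.capture('wrist');cv2.imwrite('pics/w4.png',p[:,:,::-1]);P=cloud(d,C);np.savez('w4',p=p,P=P,d=d)
to([520,170,150],-16.5,o)
a=np.radians(-16.5);h=np.array([np.cos(a),np.sin(a)]);n=np.array([-h[1],h[0]])
e=P[...,:2]@h;w=P[...,:2]@n;Z=P[...,2]
ok=(d>0)&(e>380)&(e<660)&(w>240)&(w<380)
m=ok&(Z>19.5)&(Z<28)&(abs(w-311)<40)
for x in range(440,580,6):
    k=m&(e>x)&(e<x+6);W=w[k]
    if len(W)>3:
        A=W[W<311];B=W[W>311];print(x,len(A),len(B),(A.max().round(1),B.min().round(1)) if len(A)and len(B) else '')
m=ok&(Z>3);q=P[m][:,:2];print('plate',cv2.minAreaRect(q.astype(np.float32)))
m=ok&(Z>14)&(Z<22)&(abs(w-311)<30);print('bed z',np.median(Z[m]),'e',np.percentile(e[m],[0,1,99]))
E
```

```text
t 6.05 pos [521.7 165.6 150.2] yaw -16.52 F [-0.2 -0.7 -1.9] -> move [-0.0095 -0.0126  0.0006] spin -0.0002
476 8 12 (np.float64(281.1), np.float64(311.7))
482 67 71 (np.float64(283.3), np.float64(339.4))
488 65 68 (np.float64(284.3), np.float64(311.6))
494 67 67 (np.float64(297.9), np.float64(335.1))
500 66 65 (np.float64(305.7), np.float64(335.5))
506 78 74 (np.float64(295.1), np.float64(313.5))
512 65 66 (np.float64(288.7), np.float64(330.7))
518 76 76 (np.float64(300.0), np.float64(322.1))
524 77 76 (np.float64(297.2), np.float64(334.9))
530 68 72 (np.float64(291.5), np.float64(331.3))
536 70 71 (np.float64(288.2), np.float64(335.4))
542 42 34 (np.float64(288.3), np.float64(325.5))
560 55 48 (np.float64(304.1), np.float64(321.1))
566 51 43 (np.float64(304.1), np.float64(321.0))
578 30 44 (np.float64(286.7), np.float64(344.9))
plate ((586.1728515625, 153.2957305908203), (133.78219604492188, 216.3729248046875), 79.67635345458984)
bed z 17.705455216505356 e [455.07519126 455.46491684 618.07897483]
```

View pics/w4.png

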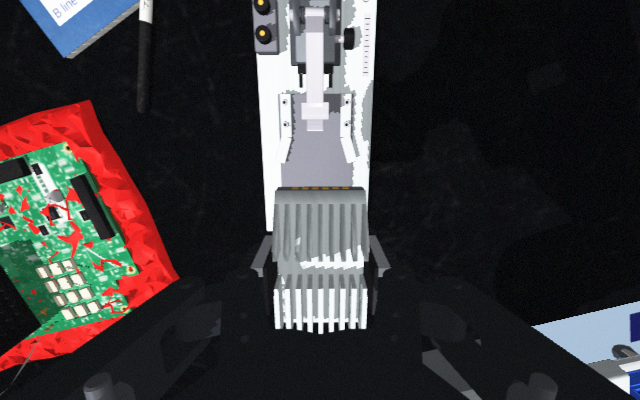

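The wrist view shows the held module at (320,260) with its bevel end up. Beyond it are the rails at about (285,130) and (350,130), and the roller arm tip at (315,115). The rails give jig_bed at e≈516 along the way in and 311.5 across. Now measuring the module's offset in the grip.

```bash
python3 - <<'E'
from h import *
z=np.load('w4.npz');P=z['P'];d=z['d'];o=status.get_obs()
T=R.from_euler('xyz',o['orientation']).as_matrix();L=(P-o['tool_pos'])@T
m=np.zeros((400,640),bool);m[182:335,270:372]=1
m&=(d>0)&(abs(L[...,1])<30)&(L[...,2]<2)&(L[...,2]>-45)
for lo,hi in((-36,-8),(-8,8),(8,20),(20,34),(34,45)):
    k=m&(L[...,0]>lo)&(L[...,0]<hi)
    if k.sum():q=L[k];print(lo,k.sum(),'y',np.percentile(q[:,1],[1,99]).round(1),'z',np.percentile(q[:,2],[2,50,98]).round(1))
q=L[m];print('x',np.percentile(q[:,0],[0.3,99.7]))
k=m&(L[...,2]<-14)&(abs(L[...,1])<24);print(cv2.minAreaRect(L[m&(L[...,0]>14)][:,:2].astype(np.float32)))
f=m&(L[...,0]>28);
for a,b in((-20,-10),(-10,0),(0,10),(10,20)):
    w=L[f&(L[...,1]>a)&(L[...,1]<b)];print(a,np.percentile(w[:,0],99).round(1),end=' ')
q=-16.5*np.pi/180;h=np.array([np.cos(q),np.sin(q)]);n=np.array([-h[1],h[0]])
e=P[...,:2]@h;w=P[...,:2]@n;Z=P[...,2]
# arm / roller region
for x in range(500,620,5):
    k=(d>0)&(e>x)&(e<x+5)&(abs(w-312)<12);
    if k.any():print('\n',x,k.sum(),np.percentile(Z[k],[1,50,99]).round(1),np.percentile(w[k&(Z>24)],[2,98]).round(1) if (k&(Z>24)).any() else '',end='')
c=446*h+311.5*n;print();to([*c,40],-16.5,o)
E
```

```text
-36 4008 y [-22.7  20.5] z [-38.3 -31.7 -23.4]
-8 2969 y [-23.   20.6] z [-43.  -24.9 -23.4]
8 2725 y [-24.5  22.4] z [-38.7 -32.6 -23.3]
20 2998 y [-22.9  20.3] z [-31.7 -24.8 -21.8]
34 811 y [-22.6  20.2] z [-22.8 -20.6 -13.3]
x [-34.81664994  36.60152051]
((25.444480895996094, -1.1616878509521484), (44.371700286865234, 22.910398483276367), 89.9409408569336)
-20 36.6 -10 36.6 0 36.7 10 36.8 
 500 120 [16.4 17.8 19.3] 
 505 120 [15.9 17.7 19.2] 
 510 100 [16.2 19.2 62.7] [305.2 318.4]
 515 143 [16.2 59.3 61.9] [305.2 318.5]
 520 149 [17.2 58.2 59.8] [301.1 322.6]
 525 192 [56.7 58.2 60.1] [301.1 322.7]
 530 167 [56.7 58.3 59.6] [301.1 323.3]
 535 149 [16.8 58.1 59.6] [303.2 320.4]
 540 153 [16.5 57.8 59.7] [305.3 318.2]
 545 160 [10.8 57.9 59.4] [305.3 318.1]
 550 165 [10.9 57.8 59.5] [305.3 318.9]
 555 161 [10.7 57.9 59.9] [305.3 318.9]
 560 196 [10.9 57.7 59.6] [300.6 323.6]
 565 193 [23.8 57.7 59.3] [300.5 323.5]
 570 183 [30.5 57.9 59.8] [300.7 323.3]
 575 191 [30.5 57.8 59.7] [300.8 323.2]
 580 191 [30.7 58.  60.3] [300.8 323.9]
 585 178 [30.8 56.2 59.1] [300.8 323.8]
 590 171 [30.5 52.  56.3] [300.1 323.8]
 595 241 [30.6 46.9 51.5] [300.3 323.7]
 600 221 [32.1 47.3 49.4] [300.6 323.3]
 605 94 [42.9 46.2 48.3] [300.6 323.4]
 610 117 [29.8 31.7 33.2] [300.2 323.1]
 615 81 [30.4 31.9 33.5] [300.7 323.3]
t 6.1 pos [521.8 165.  150.5] yaw -16.59 F [ 0.3 -0.5 -2.7] -> move [-0.0243 -0.0175  0.3684] spin -0.001
```

jog_arm:
  deltas: "-0.0275 -0.014 0 0 0.2;-0.0275 -0.014 0.2 0 0.2;-0.0275 -0.014 0.35 0 0.2;-0.0275 -0.014 0.44 0 0.2;-0.0275 -0.014 0.465 0 0.2;-0.0275 -0.014 0.472 0 0.2;-0.0275 -0.014 0.472 0 0.2"

```text
time: 6.98
tool_pos: [515.9, 172.4, 11.2]
orientation: [-3.141, -0.002, -0.289]
contact_force: [-0.2, 1.3, -1.1]
opening: 43.7
gripper_force: 32.2
```

```bash
cat >> h.py <<'E'
a_=np.radians(-16.5);h_=np.array([np.cos(a_),np.sin(a_)]);n_=np.array([-h_[1],h_[0]])
def en(o=None):
    o=o or status.get_obs();t=np.array(o['tool_pos']);f=np.array(o['contact_force']);print('t',round(o['time'],2),'e',(t[:2]@h_).round(1),'n',(t[:2]@n_).round(1),'z',t[2].round(1),'yaw',np.degrees(o['orientation'][2]).round(2),'Fe',(f[:2]@h_).round(1),'Fn',(f[:2]@n_).round(1),'Fz',f[2].round(1),'open',round(o['opening'],1))
E
python3 -c "
from h import *
en()"
```

```text
t 6.97 e 445.7 n 311.9 z 11.2 yaw -16.55 Fe -0.6 Fn 1.2 Fz -1.1 open 43.7
```

jog_arm:
  deltas: "0 0.004 0.008 0 0.2;0 0.004 0.013 0 0.2;0 0.004 0.013 0 0.2"

```text
time: 7.35
tool_pos: [514.9, 171.4, 6.3]
orientation: [3.142, 0.0, -0.288]
contact_force: [-0.5, 0.3, -2.2]
opening: 43.5
gripper_force: 32.2
```

```bash
python3 -c "
from h import *
en()"
```

```text
t 7.35 e 445.1 n 310.5 z 6.3 yaw -16.53 Fe -0.6 Fn 0.1 Fz -2.2 open 43.5
```

jog_arm:
  deltas: "0 0 0.003 0 0.2;0 0 0.003 0 0.2"

```text
time: 7.6
tool_pos: [515.0, 171.4, 6.0]
orientation: [-3.142, -0.001, -0.288]
contact_force: [-1.7, -1.3, 5.5]
opening: 43.1
gripper_force: 33.0
```

jog_arm:
  deltas: "0 0 0.003 0 0.2;0 0 0.003 0 0.2"

```text
time: 7.85
tool_pos: [515.1, 171.4, 6.0]
orientation: [-3.141, -0.001, -0.288]
contact_force: [-5.1, -0.9, 14.3]
opening: 43.5
gripper_force: 34.1
```

jog_arm:
  deltas: "0 0 -0.006 0 0.2;0 0 -0.006 0 0;0 0 -0.006 0 -0.3;0 0 -0.006 0 -0.4;0 0 -0.1 0 -0.4;0 0 -0.25 0 -0.4;-0.17 0 -0.25 0 1;-0.17 0 -0.25 0 1;-0.17 0 -0.25 0 1"

```text
time: 8.98
tool_pos: [466.6, 185.9, 79.6]
orientation: [-3.141, -0.001, -0.288]
contact_force: [-0.3, -0.3, 0.4]
opening: 5.3
gripper_force: 0.0
```

```bash
python3 - <<'E'
from h import *
o=status.get_obs();C=cam('wrist',o);p,d=vision.capture('wrist');cv2.imwrite('pics/w5.png',p[:,:,::-1]);P=cloud(d,C);en(o)
e=P[...,:2]@h_;w=P[...,:2]@n_;Z=P[...,2]
m=(d>0)&(Z>25)&(Z<48)&(e>400)&(e<484)&(abs(w-311)<27)
q=np.c_[e[m],w[m]];print(cv2.minAreaRect(q.astype(np.float32)),np.percentile(Z[m],[2,50,98]))
T=R.from_euler('xyz',o['orientation']).as_matrix();L=(P-o['tool_pos'])@T
m=(d>0)&(abs(L[...,1])<30)&(abs(L[...,0])<18)&(L[...,2]>-80)&(L[...,2]<0)&(Z>50)
q=L[m];print('tip',np.percentile(q,[1,99],axis=0).round(1),q[:,2].max())
E
```

```text
t 8.97 e 394.6 n 310.8 z 79.6 yaw -16.52 Fe -0.2 Fn -0.4 Fz 0.4 open 5.3
((445.5851745605469, 311.0265197753906), (72.17935180664062, 44.22925567626953), 0.1646665781736374) [27.88745573 31.46034397 44.61734477]
tip [[ -7.3 -29.7 -78.7]
 [ 17.8  29.7 -20. ]] -16.582154885174752
```

View pics/w5.png

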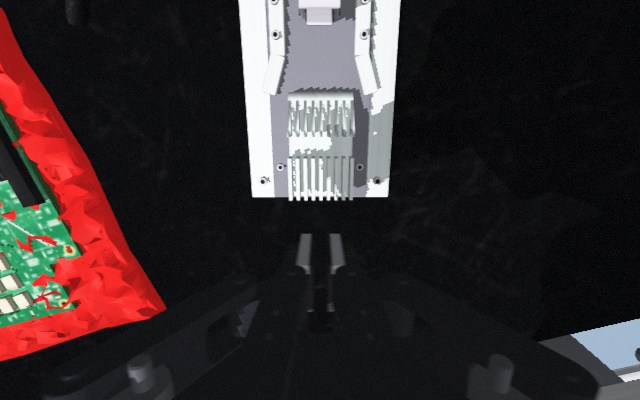

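The module lies on the bed at e=445.6, n=311.0, yaw within 0.2° (w5: (320,145) px, lead towards the rails). The closed fingers are behind it. Lowering and starting to push.

jog_arm:
  deltas: "-0.02 0 0 0 1;-0.02 0 0.12 0 1;-0.02 0 0.22 0 1;-0.02 0 0.238 0 1;-0.02 0 0.238 0 1;-0.01 0 0.238 0 1;0 0 0.238 0 1;0.01 0 0.238 0 1;0.02 0 0.238 0 1;0.03 0 0.238 0 1"

```text
time: 10.28
tool_pos: [474.8, 183.3, 8.1]
orientation: [3.142, 0.0, -0.288]
contact_force: [-1.6, -0.1, 0.3]
opening: -0.2
gripper_force: 0.4
```

```bash
python3 -c "
from h import *
en()"
```

```text
t 10.28 e 403.2 n 310.6 z 8.1 yaw -16.53 Fe -1.5 Fn -0.6 Fz 0.3 open -0.2
```

jog_arm:
  deltas: "0.01 0 0 0 1;0.02 0 0 0 1;0.03 0 0 0 1;0.04 0 0 0 1;0.05 0 0 0 1;0.06 0 0 0 1;0.07 0 0 0 1;0.075 0 0 0 1"

```text
time: 11.28
tool_pos: [496.4, 176.9, 8.0]
orientation: [-3.142, 0.0, -0.289]
contact_force: [-1.1, -0.1, 0.3]
opening: -0.2
gripper_force: 0.4
```

```bash
python3 - <<'E'
from h import *
o=status.get_obs();C=cam('wrist',o);p,d=vision.capture('wrist');cv2.imwrite('pics/w6.png',p[:,:,::-1]);P=cloud(d,C);en(o)
e=P[...,:2]@h_;w=P[...,:2]@n_;Z=P[...,2]
m=(d>0)&(Z>25)&(Z<48)&(e>440)&(e<510)&(abs(w-311)<22)
q=np.c_[e[m],w[m]];print(cv2.minAreaRect(q.astype(np.float32)))
f=m&(Z<29)&(Z>26.5)
for a in(-20,-10,0,10):k=m&(w-311>a)&(w-311<a+10);print(a,np.percentile(e[k],[1,99]).round(1))
E
```

```text
t 11.28 e 425.8 n 310.6 z 8.0 yaw -16.53 Fe -1.0 Fn -0.4 Fz 0.3 open -0.2
((474.9832458496094, 310.9942626953125), (69.96357727050781, 43.955020904541016), 0.0060918303206563)
-20 [440.8 509.3]
-10 [440.9 509.3]
0 [441.  509.3]
10 [440.8 509.4]
```

View pics/w6.png

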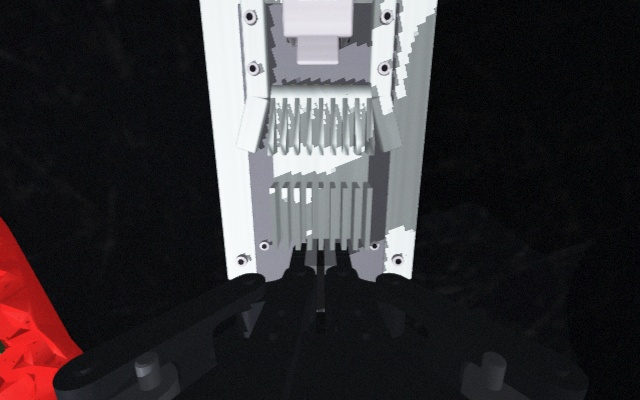

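Straight, and entering between the rails (w6). Pushing on in small steps while watching the force.

jog_arm:
  deltas: "0.008 0 0 0 1;0.016 0 0 0 1;0.024 0 0 0 1;0.032 0 0 0 1"

```text
time: 11.82
tool_pos: [505.7, 174.1, 8.0]
orientation: [-3.142, -0.0, -0.288]
contact_force: [-1.3, 0.0, -0.0]
opening: -0.0
gripper_force: 0.2
```

jog_arm:
  deltas: "0.007 0 0 0 1;0.014 0 0 0 1"

```text
time: 12.08
tool_pos: [509.6, 173.0, 8.0]
orientation: [3.142, 0.0, -0.288]
contact_force: [-0.4, 0.7, -0.5]
opening: -0.2
gripper_force: 0.2
```

jog_arm:
  deltas: "0.007 0 0 0 1;0.014 0 0 0 1"

```text
time: 12.32
tool_pos: [512.5, 172.0, 8.0]
orientation: [3.141, 0.003, -0.289]
contact_force: [-8.5, 2.5, 5.8]
opening: 0.3
gripper_force: 4.4
```

jog_arm:
  deltas: "0.007 0 0 0 1;0.014 0 0 0 1"

```text
time: 12.58
tool_pos: [515.5, 171.1, 8.0]
orientation: [3.141, 0.005, -0.288]
contact_force: [-8.9, 2.5, 6.6]
opening: -0.0
gripper_force: 4.9
```

```bash
python3 -c "
from h import *
en()"
```

```text
t 12.57 e 445.7 n 310.4 z 8.0 yaw -16.51 Fe -9.2 Fn -0.1 Fz 6.6 open -0.0
```

jog_arm:
  deltas: "0.006 0 0 0 1;0.012 0 0 0 1;0.018 0 0 0 1"

```text
time: 12.95
tool_pos: [520.5, 169.6, 8.0]
orientation: [3.141, 0.005, -0.288]
contact_force: [-9.5, 3.3, 6.8]
opening: -0.4
gripper_force: 5.2
```

jog_arm:
  deltas: "0.006 0 0 0 1;0.012 0 0 0 1;0.018 0 0 0 1"

```text
time: 13.32
tool_pos: [525.5, 168.1, 8.0]
orientation: [3.141, 0.005, -0.288]
contact_force: [-9.5, 2.9, 8.1]
opening: -0.3
gripper_force: 5.4
```

jog_arm:
  deltas: "0.006 0 0 0 1;0.012 0 0 0 1;0.018 0 0 0 1"

```text
time: 13.7
tool_pos: [530.6, 166.6, 8.0]
orientation: [3.141, 0.005, -0.288]
contact_force: [-10.6, 4.3, 7.7]
opening: 0.2
gripper_force: 5.7
```

```bash
python3 -c "
from h import *
en()"
```

```text
t 13.7 e 461.4 n 310.4 z 8.0 yaw -16.5 Fe -11.4 Fn 1.1 Fz 7.7 open 0.2
```

jog_arm:
  deltas: "0.005 0 0 0 1;0.01 0 0 0 1;0.015 0 0 0 1"

```text
time: 14.08
tool_pos: [535.9, 165.1, 8.0]
orientation: [3.141, 0.003, -0.288]
contact_force: [-5.4, 2.8, 3.9]
opening: -0.1
gripper_force: 2.9
```

jog_arm:
  deltas: "0.005 0 0 0 1;0.008 0 0 0 1"

```text
time: 14.32
tool_pos: [539.1, 164.2, 8.0]
orientation: [3.141, 0.001, -0.288]
contact_force: [-3.0, 1.9, 2.3]
opening: -0.1
gripper_force: 2.3
```

```bash
python3 - <<'E'
from h import *
o=status.get_obs();en(o);C=cam('wrist',o);p,d=vision.capture('wrist');P=cloud(d,C)
e=P[...,:2]@h_;w=P[...,:2]@n_;Z=P[...,2]
for x in range(500,550,6):
    k=(d>0)&(e>x)&(e<x+6)&(abs(w-312)<12);print(x,np.percentile(Z[k],[50,98]).round(1) if k.any() else '')
E
```

```text
t 14.32 e 470.3 n 310.5 z 8.0 yaw -16.52 Fe -3.5 Fn 0.9 Fz 2.3 open -0.1
500 [40.9 44.7]
506 [43.6 45. ]
512 [30.9 32.1]
518 [79.3 81.3]
524 [75.3 77.9]
530 [73.9 75.5]
536 [72.6 74.2]
542 [71.2 72.8]
548 [69.9 71.5]
```

The roller is up on the fins. Finer steps now.

jog_arm:
  deltas: "0.003 0 0 0 1;0.005 0 0 0 1"

```text
time: 14.62
tool_pos: [541.3, 163.6, 8.0]
orientation: [-3.142, -0.0, -0.289]
contact_force: [-2.7, 0.8, 0.6]
opening: 0.0
gripper_force: 1.6
```

jog_arm:
  deltas: "0.003 0 0 0 1;0.005 0 0 0 1"

```text
time: 14.88
tool_pos: [543.3, 163.0, 8.0]
orientation: [-3.141, -0.001, -0.289]
contact_force: [-0.3, -0.6, -0.3]
opening: 0.2
gripper_force: 0.0
```

```bash
cat > arm.py <<'E'
from h import *
o=status.get_obs();en(o);C=cam('wrist',o);p,d=vision.capture('wrist');P=cloud(d,C)
e=P[...,:2]@h_;w=P[...,:2]@n_;Z=P[...,2]
for x in range(512,560,8):
    k=(d>0)&(e>x)&(e<x+8)&(abs(w-312)<8);print(x,np.percentile(Z[k],[50,98]).round(1) if k.any() else '',end=' ')
k=(d>0)&(Z>28)&(Z<34)&(abs(w-311)<20)&(e>470)&(e<540);print('channel e',np.percentile(e[k],[2,98]).round(1) if k.any() else '')
E
python3 arm.py
```

```text
t 14.88 e 474.7 n 310.6 z 8.0 yaw -16.54 Fe -0.1 Fn -0.6 Fz -0.3 open 0.2
512 [78.7 79.9] 520 [75.5 78.9] 528 [72.7 74.2] 536 [71.1 72.6] 544 [69.5 71. ] 552 [67.9 69.5] channel e [483.  539.1]
```

jog_arm:
  deltas: "0.003 0 0 0 1;0.003 0 0 0 1"

```text
time: 15.18
tool_pos: [543.7, 162.8, 8.1]
orientation: [-3.141, -0.0, -0.289]
contact_force: [0.4, -0.0, -0.9]
opening: 0.1
gripper_force: 0.0
```

```bash
python3 arm.py
```

```text
t 15.18 e 475.1 n 310.6 z 8.1 yaw -16.53 Fe 0.4 Fn 0.1 Fz -0.9 open 0.1
512 [64.6 66.4] 520 [61.8 63.5] 528 [61.4 62.6] 536 [61.  62.4] 544 [60.7 62. ] 552 [60.4 61.7] channel e [483.4 539. ]
```

The roller has dropped: the arm slope is about 0.04 rad and the finger force is zero. Backing off and verifying.

jog_arm:
  deltas: "-0.05 0 0 0 1;-0.12 0 0 0 1;-0.15 0 -0.2 0 1;-0.2 0 -0.4 0 1;-0.2 0 -0.4 0 1;-0.2 0 -0.4 0 1"

```text
time: 15.98
tool_pos: [484.9, 180.1, 127.6]
orientation: [3.141, 0.001, -0.288]
contact_force: [-0.1, 0.0, 0.1]
opening: -0.1
gripper_force: 0.0
```

```bash
python3 arm.py; python3 - <<'E'
from h import *
p,d=vision.capture('wrist');a=p[:,:,::-1]
q,_=vision.capture('side');q=q[:,:,::-1]
cv2.imwrite('pics/f.png',np.hstack([cv2.resize(a[0:230,200:440],(400,383)),cv2.resize(q[255:360,240:350],(400,383),interpolation=2)]))
E
```

```text
t 15.97 e 413.8 n 310.4 z 127.6 yaw -16.51 Fe -0.1 Fn -0.0 Fz 0.1 open -0.1
512 [63.4 66.5] 520 [62.  63.6] 528 [61.5 62.8] 536 [61.2 62.4] 544 [60.6 62.3] 552 [60.4 62.1] channel e [491.6 538.2]
```

View pics/f.png

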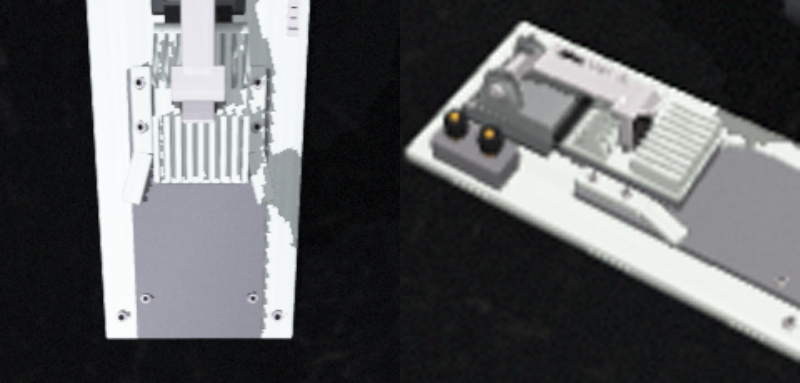

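The module sits between the rails with the roller down in its channel (left crop, (200,90)), lead against the contacts, and the robot is clear. Handing in.

```bash
python3 -c "
from h import *
print(r.job_done())"
```

```text
the job is handed in; nothing more can be done
None
```

The module is clamped in the jig with the roller down in its channel and its lead end up to the contacts; the robot is clear, nothing else was touched, and the job was handed in at about 16 s (the outcome verdict was not shown).

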